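# Show the dish's clamped end to the light panel

### The arm

A 6-joint arm with a two-finger parallel gripper is mounted at the origin on the work surface. World frame = base frame: x ahead of the robot, y to its left, z up, the work surface at z = 0. Lengths are in mm, angles in rad, forces in N, time in s.
With the tool pointing down it reaches from about 275 to 1000 mm from the base axis. Payload 8.4 kg.
Tool frame: the origin (TCP) lies at the centre of the arm's flange, where the gripper is bolted on; the fingertips stand 173 mm ahead of it and the grasp point (between the pads) lies 155 mm ahead of it (r.nose_length is the distance from the TCP to the fingertips, in mm); z points along the fingers, y is the direction in which the jaws open and shut (so a half turn about z gives the same grasp; the last joint's range is limited). The gripper opens to 85 mm and grips with 20 to 120 N. Pads are 22 mm wide; open, the fingers measure 114 mm over their backs; the gripper's body (76 mm by 85 mm) begins 54 mm behind the grasp point. The pads swing forward as they close: fully open they stand 13 mm farther back than shut.
Start: joints at [-1.321, 0.353, 1.633, -0, 1.155, -0.002], TCP at [155.716, -605.295, 404.681] pointing down, gripper open.
Joint ranges: [-2.63, 2.63], [-0.92, 2.1], [0.06, 2.66], [-1.3, 4.44], [0, 2.69], [-3.02, 3.02]. Speed limits (rad/s): [2.22, 2.22, 2.79, 3.14, 3.14, 3.14].

### API

Orientations are given as [roll, pitch, yaw] about the fixed x, y, z axes, in that order (R = Rz(yaw) Ry(pitch) Rx(roll)).
In Python, from rig import r, grab_frame, workorder gives the robot as it stands.
- The arm moves only by the tool carry_out, never from a script. Its argument "steps" is a list that holds one entry, the list of rows, each a list of 5 numbers: the opening in per cent of the stroke, from 0 (shut) to 100 (fully open), then the shift along the tool's x, y, z in m, then the turn about the tool's z in degrees. In form: [[[jaw, x, y, z, spin], ...]]. A call has 1 to 8 rows; each row is the pose to reach, as a shift and turn from the pose measured when the call began, along the tool's axes at that moment; what a row does not reach only later rows make up. A row lasts 1/10 s, in which the tool goes at most 50 mm and 8.59 degrees, less where a joint would pass 70% of its speed; a pose out of reach is approached as far as the arm can. A call with a gripper value outside its range is refused whole. The fingers move at their own pace and stop on an object; "squeeze" is the grip in N (left out, the last holds). Time passes only in rows, so rows that repeat a pose let the fingers close. It gives the time, the measured TCP pose, the force and the opening at its end, in the units of the state.
- r.sense(): the state, without advancing time (a new reading comes with each control period).
- grab_frame(name): name is "scene" or "top" or "wrist"; returns a dict with "image" (480x640x3 uint8, red, green, blue), "intrinsics" (3x3 intrinsics, pixels), "D" ([k1, k2, p1, p2, k3] as OpenCV has them; the pictures are not rectified), "eye" and "rotation" of the camera in the world; the wrist camera has in their place "T_tool_cam" (4x4, takes a point from camera to tool coordinates, whose origin is the TCP and whose axes are the flange's). Camera axes: x right, y up, looking along -z (the intrinsics and any distortion apply to the point x, -y, -z); pixel columns grow to the right and rows downward; lengths in mm; the calibration is good to about 2 mm. A picture is of the moment at which its call begins: read the wrist's pose just before it. There is no depth.
- workorder.sign_off(): hands the job in, once; it reports no verdict.
The state is a dict: "clock": time; "qpos": joint angles; "qvel": joint speeds; "joint_efforts": joint torques, N m; "eef_pos": TCP position; "tcp_rot": TCP orientation; "contact_force": force on the tool from outside, world axes, zero at the start; "wrist_torque": the same for the moment, N m; "opening": opening from 0.0 (shut) to 1.0 (fully open).
Only numpy, scipy, OpenCV 4.12 (cv2) and the standard library are available. Lean on these libraries where they do the work, as an engineer would, in place of code of your own. Each camera call takes 0.05 s, during which the arm holds its last target.

### The job

A small oblong stone dish with a loose ball in its hollow sits in the slide-jaw fixture. Slide the jaw well open, lift the dish out level, and give it about a quarter turn so that the end face the sliding jaw was covering looks squarely at the upright light panel, with the ball, untouched, staying in the middle of its hollow all the way. Finish still holding the dish level and steady in the air, that end about 7 cm in front of the middle of the panel's lit plate; do not disturb the other things on the bench.

Things in the scene. Friction and masses are not known exactly. Their poses are not given: they have to be found in the camera images.
- fixture: Slide-jaw fixture, fixed. Origin on the bench under the dish bed's middle; +x along the jaw axis towards the sliding jaw, roughly away from the robot. Base plate 240 x 110 x 12 mm (x -105 to +135); bed bar 100 long, 36 wide, top 42 mm up: the dish overhangs 10 mm a side. Fixed jaw: face at x = -52.5, top 60 mm up; an end rubbing on it tips the dish: draw it a few mm to +x before lifting.
- jaw (a joint): Sliding jaw's travel along fixture +x in m: 0 closed, 0.05 fully open; starts between 0 and 0.003. About 2.5 N of sliding friction plus light damping; stays where it is left. The jaw is a grey block 62 wide, 24 thick, top at 87.5 mm, with an 8 mm thick lip that reaches 10 mm over the top of the dish when closed, so the dish cannot be lifted until the jaw is open.
- jaw_tab (a point): Top middle of the steel tab that stands upright on the sliding jaw: tab 22 (fixture x) x 14 (fixture y) mm, 40 mm tall, from 87.5 to 127.5 mm above the bench; moves with the jaw. Pinch it across its 14 mm and pull along fixture +x.
- dish: White marble block 100 (x) x 56 (y) x 36 (z) mm, about 0.5 kg. Origin: centre of its underside, on its vertical through the centre of mass; x is the long axis. It starts on the bed, long axis along the fixture's x, ends held between the jaws with 1 to 2.5 mm of play at each end, its two long sides free to be gripped across 56 mm. Its +x end faces the sliding jaw.
- dish_hollow (a point): Lowest point of the shallow round faceted hollow in the dish's top, 27.5 mm above its underside, on its middle axis. Hollow 45 mm across, 8.5 mm deep, sloping at 12 degrees up to 9 mm from the middle, then at 24 degrees.
- dish_end (a point): Centre of the dish's +x end face (the one the sliding jaw covers, with a small brass stud), 50 mm from the dish's middle and 18 mm above its underside.
- ball: Loose black stone ball, 26 mm diameter, about 26 g, resting in the hollow; its top is about 18 mm above the dish's top. Origin at its underside as built: it turns with the ball.
- ball_center (a point): Centre of the ball.
- panel: Upright two-faced light panel, fixed, standing to the left or to the right of the fixture. Plate 170 (its x) x 16.5 (its y) mm, from 50 to 160 mm above the bench, on a stem and a foot 120 x 90 x 14 mm. Both lit faces are alike and look along its +y and -y. Origin on the bench below the plate's middle.
- panel_mid (a point): Middle of the panel's plate, 105 mm above the bench; each lit face is 8 mm from it along panel y.
- vase: Bystander: cream stone vase, 84 mm wide, 140 mm tall, origin under its foot; stands on the side of the fixture where the panel is not.
- candle_stand: Bystander: black stone candle stand, 104 mm wide, 70 mm tall, origin under its foot.
- tumbler: Bystander: marble tumbler, 68 mm wide, 55 mm tall, origin under its foot.
- brush: Bystander: hand brush lying on the bench, under 50 mm high.
- sanding_block: Bystander: cork sanding block 90 x 60 x 30 mm, origin under its middle.
- polish_jar: Bystander: jar of polish, 64 mm wide, 70 mm tall, origin under its foot.
- bowl: Bystander: terracotta bowl, 120 mm wide, 50 mm tall, origin under its foot.
There are look-alikes about, which are no part of the job. Leave any green or turquoise look-alike of the dish alone.

How it is judged (in metres and radians):
On the way, in this order (a step that is already met when the one before it is completed fails the run):
1. the jaw is slid well open (over 30 mm) with the dish still on its bed (value of joint jaw above 0.03 m and z of dish in the frame of fixture below 0.05 m), for 0.2 s.
2. the dish is lifted clear of the fixture in the fingers, ball in the hollow (z of dish in the frame of fixture above 0.055 m and contact force between dish and the fingers above 1 N and contact force between dish and fixture below 0.05 N and horizontal distance between ball_center and dish_hollow below 0.012 m), for 0.2 s.
At the end, for the whole second after the job is handed in: Dish held still in the air by the fingers alone, level within 0.1 rad; its jaw-side end 40-100 mm from a lit face, within 0.15 rad of square and 30 mm of the panel's middle sideways and in height; ball untouched, within 8 mm of the hollow's middle; jaw open over 25 mm (x of dish_end in the frame of panel_mid between -0.03 and 0.03 m and z of dish_end in the frame of panel_mid between -0.03 and 0.03 m and ((y of dish_end in the frame of panel_mid between 0.048 and 0.108 m and y of dish in the frame of panel_mid above 0.09 m) or (y of dish_end in the frame of panel_mid between -0.108 and -0.048 m and y of dish in the frame of panel_mid below -0.09 m)) and angle between the x axis of dish and the y axis of panel, either way round below 0.15 rad and angle between dish's own z axis and vertical below 0.1 rad and linear speed of dish below 0.02 m/s and angular speed of dish below 0.15 rad/s and horizontal distance between ball_center and dish_hollow below 0.008 m and z of ball_center in the frame of dish between 0.036 and 0.046 m and contact force between dish and the fingers above 1 N and contact force between dish and fixture below 0.05 N and contact force between dish and panel below 0.05 N and contact force between ball and the arm below 0.05 N and contact force between ball and the fingers below 0.05 N and value of joint jaw above 0.025 m); the arm keeps its last pose, push and grip.
It fails at once if the ball leaves the middle of the hollow (over 14 mm off) (horizontal distance between ball_center and dish_hollow above 0.014 m).
It fails at once if the dish is tipped (over 0.25 rad) (angle between dish's own z axis and vertical above 0.25 rad).
It fails at once if a bystander is pushed over 25 mm from its place (distance of any of vase, candle_stand, tumbler, brush, sanding_block, polish_jar, bowl from where it was at the start of the episode above 0.025 m).
It also fails if it takes over 64 s, if anything falls off the work surface, if the arm or the gripper's body presses on something with over 40 N, if the wrist force passes 120 N, or if a joint passes its speed limit or range.

## Working session

There is one attempt and no reset: what is moved stays moved. The work goes in short steps, Python scripts to look and compute and a tool call to move; the robot and the scene stay as the last step left them, time stands still between calls to the robot, and variables do not carry over. Pictures are saved under pics/ and viewed, and the job is handed in when it is done.

Besides the shell and the picture viewer there is one more tool, called after "Call:" as name([rows], argument=value, ...), one row to a line, values as JSON. carry_out: Moves the arm, as the interface text tells. Its arguments: {"type":"object","properties":{"steps":{"type":"array","items":{"type":"array","items":{"type":"array","items":{"type":"number"}}}},"squeeze":{"type":"number"}},"required":["steps"]}

```bash
ls; mkdir -p pics; python3 - <<'E'
from rig import r, grab_frame, workorder
import cv2,numpy as np
print(r.sense())
for n in ["scene","top","wrist"]:
    f=grab_frame(n); cv2.imwrite(f"pics/{n}0.png",f["image"][:,:,::-1])
    print(n,{k:np.round(v,4).tolist() for k,v in f.items() if k!="image"})
E
```

```text
pics
{'clock': 0.0, 'qpos': array([-1.32139007e+00,  3.53681523e-01,  1.63420169e+00, -4.41761326e-06,
        1.15518095e+00, -2.38383488e-03]), 'qvel': array([-1.47353739e-03, -1.14489627e-03, -6.89908681e-05, -5.21164560e-05,
        1.78360950e-05,  1.04531623e-03]), 'joint_efforts': array([ 2.02737894e-03, -6.05245829e+01, -3.42061579e+01,  3.08174981e-05,
        9.25484608e-03, -4.36365482e-06]), 'eef_pos': array([ 155.65696376, -605.04118555,  403.9117441 ]), 'tcp_rot': array([-3.14012114e+00,  5.31063410e-07,  2.51791881e-01]), 'contact_force': array([ 0.9901248 , -0.34627268,  0.43919841]), 'wrist_torque': array([-0.0737679 ,  0.03579742, -0.03156151]), 'opening': 0.9986176412328518}
scene {'intrinsics': [[557.6259, 0.0, 318.8044], [0.0, 557.6259, 242.8703], [0.0, 0.0, 1.0]], 'D': [-0.0636, 0.0, 0.0, 0.0, 0.0], 'eye': [1066.274, -392.5107, 1129.3594], 'rotation': [0.562, 0.0096, 0.892]}
top {'intrinsics': [[575.8704, 0.0, 319.4985], [0.0, 575.8704, 227.9124], [0.0, 0.0, 1.0]], 'D': [-0.1506, 0.0, 0.0, 0.0, 0.0], 'eye': [419.4596, 7.1485, 1493.4712], 'rotation': [0.1118, -0.0044, -1.5573]}
wrist {'intrinsics': [[425.3084, 0.0, 317.2774], [0.0, 425.3084, 247.9919], [0.0, 0.0, 1.0]], 'D': [-0.0748, 0.0, 0.0, 0.0, 0.0], 'T_tool_cam': [[0.0004, 0.9444, 0.3288, 84.0689], [1.0, -0.0003, -0.0002, 0.4603], [-0.0001, 0.3288, -0.9444, 30.086], [0.0, 0.0, 0.0, 1.0]]}
```

View pics/scene0.png

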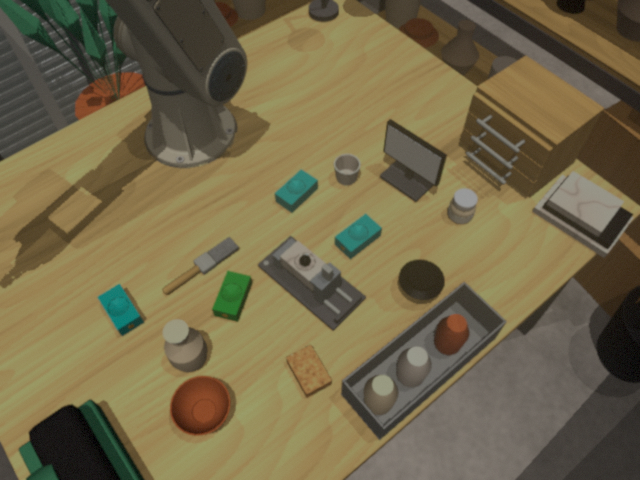

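View pics/top0.png

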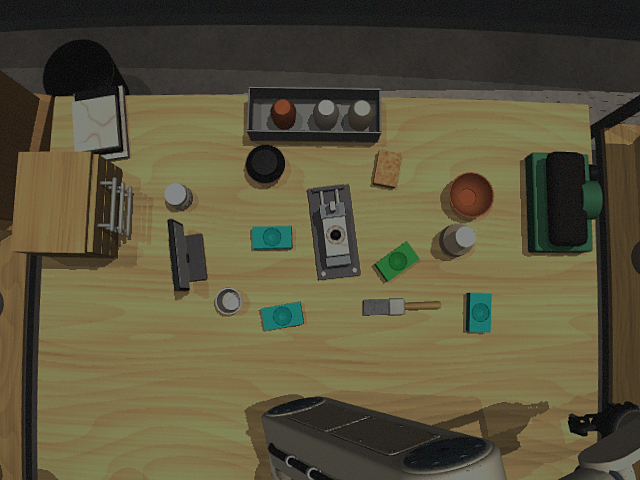

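View pics/wrist0.png

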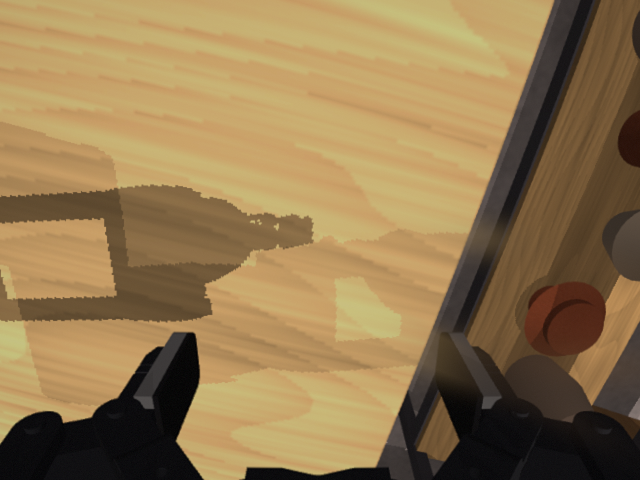

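The top view shows the fixture at (333,232) with the white dish and black ball at (335,236), and the jaw tab near (331,198). The panel is on the left at (180,255) and the vase on the right at (458,240). The teal and green look-alikes are at (272,237), (282,316), (480,313) and (397,261). The only white dish is the one in the fixture, so I'll enlarge that and the panel.

```bash
cat > h.py <<'E'
import cv2,numpy as np
from scipy.spatial.transform import Rotation as R
from rig import r, grab_frame
def Rm(rpy): return R.from_euler('xyz',rpy).as_matrix()
def cam(f,state=None):
    K=np.array(f["intrinsics"]);D=np.array(f["D"],float)
    if "T_tool_cam" in f:
        T=np.array(f["T_tool_cam"]);Rt=Rm(state["tcp_rot"]);return K,D,Rt@T[:3,:3],Rt@T[:3,3]+state["eef_pos"]
    return K,D,Rm(f["rotation"]),np.array(f["eye"])
def ray(c,uv):
    K,D,Rc,e=c; p=cv2.undistortPoints(np.array(uv,float).reshape(-1,1,2),K,D).reshape(-1,2)
    d=np.c_[p[:,0],-p[:,1],-np.ones(len(p))]@Rc.T
    return e,d
def onz(c,uv,z):
    e,d=ray(c,uv); return e+d*((z-e[2])/d[:,2])[:,None]
def proj(c,P):
    K,D,Rc,e=c; q=(np.atleast_2d(P)-e)@Rc; q=q*[1,-1,-1]
    return cv2.projectPoints(q,np.zeros(3),np.zeros(3),K,D)[0].reshape(-1,2)
E
python3 - <<'E'
import cv2,numpy as np
t=cv2.imread("pics/top0.png");s=cv2.imread("pics/scene0.png")
cv2.imwrite("pics/topfix.png",cv2.resize(t[170:295,280:390],None,fx=5.5,fy=4.8*0+5.5,interpolation=cv2.INTER_CUBIC)[:600])
cv2.imwrite("pics/toppan.png",cv2.resize(t[205:305,155:255],None,fx=5,fy=5,interpolation=cv2.INTER_CUBIC))
cv2.imwrite("pics/scfix.png",cv2.resize(s[230:330,250:370],None,fx=6,fy=6,interpolation=cv2.INTER_CUBIC))
cv2.imwrite("pics/scpan.png",cv2.resize(s[110:210,365:465],None,fx=6,fy=6,interpolation=cv2.INTER_CUBIC))
E
```

```text
(no output)
```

View pics/topfix.png

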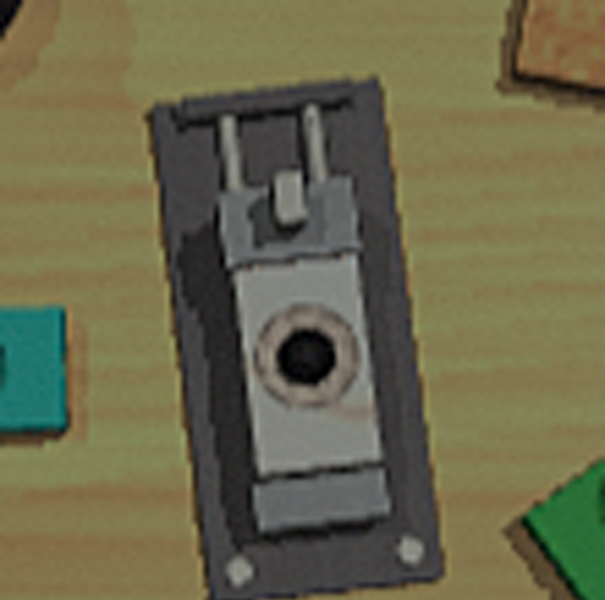

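View pics/toppan.png

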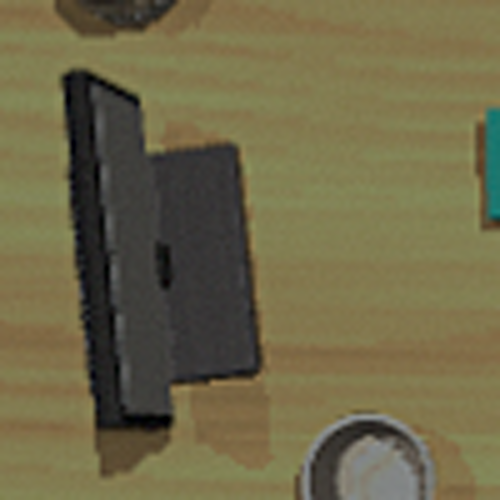

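View pics/scfix.png

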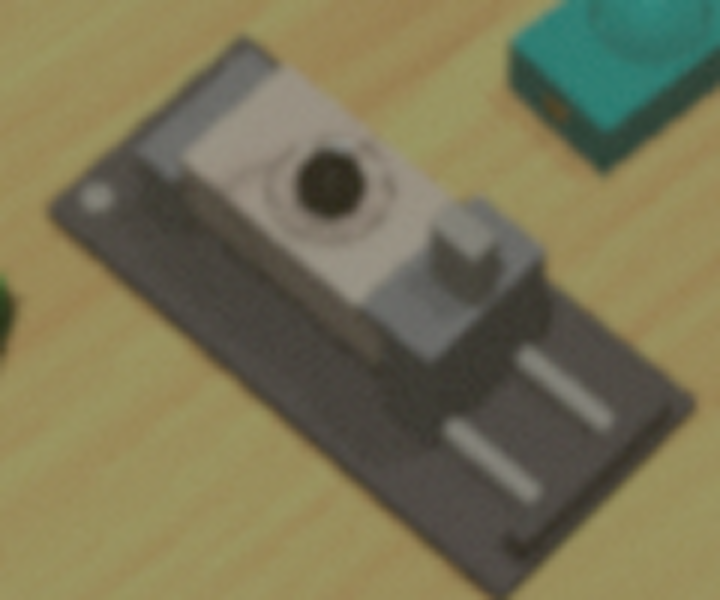

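View pics/scpan.png

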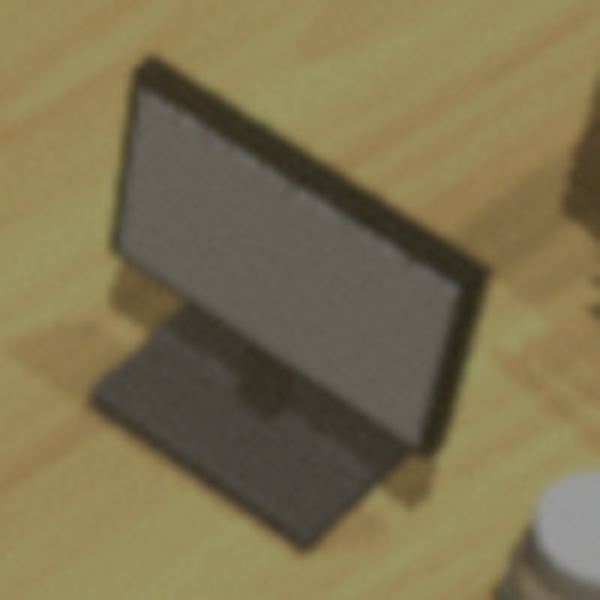

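The crops confirm the white dish with the black ball between the jaws, and the tab on the jaw at crop pixel (289,198). Next I'll turn the marked corners into positions and check them against the given sizes.

```bash
python3 - <<'E'
from h import *
t=cam(grab_frame("top"));s=cam(grab_frame("scene"))
c=lambda p,k,o:(np.array(p,float)+.5)/k-.5+np.array(o)
# fixture plate
a=c([(150,106),(380,80),(443,577),(209,602)],5.5,(280,170))
P=onz(t,a,12);print("top plate",P.round(1),[np.linalg.norm(P[i]-P[(i+1)%4]).round(1) for i in range(4)])
b=c([(247,38),(50,208),(505,598),(693,400)],6,(250,230))
Q=onz(s,b,12);print("scene plate",Q.round(1),[np.linalg.norm(Q[i]-Q[(i+1)%4]).round(1) for i in range(4)])
for n,P in(("top",P),("sc",Q)):
    if n=="top": far=(P[0]+P[1])/2;near=(P[2]+P[3])/2
    else: far=(P[2]+P[3])/2;near=(P[0]+P[1])/2
    d=far-near;d/=np.linalg.norm(d);print(n,"yaw",np.arctan2(d[1],d[0]),"origin",(near+105*d),(far-135*d))
# ball, dish top edges, tab
print("ball",onz(t,c([(306,356)],5.5,(280,170)),82.5),onz(s,c([(330,184)],6,(250,230)),82.5))
print("hollow rim",onz(t,c([(306,356)],5.5,(280,170)),78))
print("dish top near corners",onz(t,c([(258,474),(384,462)],5.5,(280,170)),78))
print("dish lip corners",onz(t,c([(231,268),(362,250)],5.5,(280,170)),87.5))
print("tab top",onz(t,c([(275,172),(301,172),(303,200),(277,200)],5.5,(280,170)),127.5))
print("tab top sc",onz(s,c([(465,205),(497,235),(467,262),(434,235)],6,(250,230)),127.5))
# panel
pt=onz(t,c([(65,74),(95,428),(140,100),(172,428)],5,(155,205)),160);print("pan top back edge z160",pt[:2])
print("z50",onz(t,c([(140,100),(172,428)],5,(155,205)),50))
f=onz(t,c([(238,143),(262,372)],5,(155,205)),14);print("foot right edge",f.round(1))
ps=onz(s,c([(150,57),(138,85),(487,270),(463,292)],6,(365,110)),160);print("pan sc top back,front",ps.round(1))
print("foot sc",onz(s,c([(92,400),(305,550)],6,(365,110)),14).round(1))
# bystanders
for n,uv,z in(("jar",(178,192),70),("tumbler",(229,300),55),("candle",(265,163),70),("vase",(462,236),140),("teal",(272,237),36),("green",(397,261),36),("teal2",(282,316),36)):
    print(n,onz(t,[uv],z).round(0))
E
```

```text
top plate [[ 687.9   37.3   12. ]
 [ 702.1  -71.9   12. ]
 [ 466.8 -103.2   12. ]
 [ 453.7    6.    12. ]] [np.float64(110.0), np.float64(237.4), np.float64(110.0), np.float64(236.3)]
scene plate [[ 454.1    1.3   12. ]
 [ 468.1 -105.1   12. ]
 [ 703.9  -72.5   12. ]
 [ 686.9   32.5   12. ]] [np.float64(107.4), np.float64(238.0), np.float64(106.4), np.float64(234.8)]
top yaw 0.13252447479174947 origin [564.3358041  -34.71122761  12.        ] [561.18514966 -35.1312281   12.        ]
sc yaw 0.1353206184755316 origin [565.17235214 -37.7353305   12.        ] [561.59858342 -38.22190875  12.        ]
ball [[562.57583863 -35.8495209   82.5       ]] [[562.00664073 -38.48906641  82.5       ]]
hollow rim [[563.03227829 -35.98665402  78.        ]]
dish top near corners [[509.66407887 -15.07133466  78.        ]
 [515.79786922 -71.44456093  78.        ]]
dish lip corners [[601.18316621  -1.71188609  87.5       ]
 [610.14752716 -60.30111495  87.5       ]]
tab top [[638.53247713 -20.11223185 127.5       ]
 [638.697224   -31.46304972 127.5       ]
 [626.3519497  -32.46265647 127.5       ]
 [626.18841567 -21.12423275 127.5       ]]
tab top sc [[619.82144381 -22.72829936 127.5       ]
 [635.98819384 -21.75518635 127.5       ]
 [637.67246354 -36.4748823  127.5       ]
 [622.2959259  -38.53826657 127.5       ]]
pan top back edge z160 [[584.38205922 361.53439733 160.        ]
 [418.64630876 340.76295278 160.        ]]
z50 [[585.16391759 351.27825754  50.        ]
 [419.42969953 328.88409545  50.        ]]
foot right edge [[567.5 307.3  14. ]
 [449.2 290.8  14. ]]
pan sc top back,front [[419.7 334.9 160. ]
 [428.  320.7 160. ]
 [583.2 358.3 160. ]
 [585.1 343.3 160. ]]
foot sc [[454.9 287.6  14. ]
 [569.4 302.4  14. ]]
jar [[666. 362.  70.]]
tumbler [[397. 226.  55.]]
candle [[742. 143.  70.]]
vase [[ 557. -337.  140.]]
teal [[558. 123.  36.]]
green [[ 501. -195.   36.]]
teal2 [[359.  94.  36.]]
```

The fixture plate measures 110 x 237 mm (110 x 240 expected). Averaging the views puts the fixture origin at about (563,-36.5) with yaw 0.134, and the panel middle at about (503.5,342) with yaw 0.134. Now I'll work out the approach to a point above the tab for a wrist look.

```bash
cat >> h.py <<'E'
def goal(x,y,z,yaw):
    s=r.sense();Rt=Rm(s["tcp_rot"]);d=Rt.T@(np.array([x,y,z])-s["eef_pos"])
    dy=np.degrees((yaw-s["tcp_rot"][2]+np.pi)%(2*np.pi)-np.pi)
    print("clock %.2f pos %s rpy %s open %.3f F %s"%(s["clock"],s["eef_pos"].round(1),s["tcp_rot"].round(4),s["opening"],np.round(s["contact_force"],1)))
    print("shift m",(d/1000).round(4),"dist",np.linalg.norm(d).round(1),"spin",-dy.round(2))
E
python3 -c "
from h import *
goal(630,-27,404,0.134)"
```

```text
clock 0.25 pos [ 155.7 -605.2  404.3] rpy [-3.1409 -0.      0.2518] open 1.000 F [-0.4 -0.5  0.3]
shift m [ 6.034e-01 -4.418e-01  6.000e-04] dist 747.8 spin 6.75
```

Call:
carry_out([
  [[100, 0.025, -0.018, 0, 1], [100, 0.06, -0.044, 0, 2], [100, 0.1, -0.073, 0, 3], [100, 0.14, -0.102, 0, 4], [100, 0.18, -0.132, 0, 5], [100, 0.22, -0.161, 0, 6], [100, 0.26, -0.19, 0, 6.7], [100, 0.3, -0.22, 0, 6.7]],
])

```text
clock: 1.05
eef_pos: [392.3, -315.7, 404.7]
tcp_rot: [-3.141, -0.0, 0.134]
contact_force: [0.3, -0.4, 0.2]
opening: 1.003
```

```bash
python3 -c "
from h import *
goal(630,-27,404,0.134)"
```

```text
clock 1.05 pos [ 392.3 -315.7  404.7] rpy [-3.1414e+00 -3.0000e-04  1.3420e-01] open 1.003 F [ 0.3 -0.4  0.2]
shift m [ 0.2742 -0.2543  0.0008] dist 374.0 spin 0.01
```

Call:
carry_out([
  [[60, 0.036, -0.034, 0, 0], [60, 0.072, -0.067, 0, 0], [60, 0.108, -0.1, 0, 0], [60, 0.144, -0.134, 0, 0], [60, 0.18, -0.167, 0, 0], [60, 0.216, -0.2, 0, 0], [60, 0.25, -0.232, 0, 0], [60, 0.274, -0.254, 0, 0]],
])

```text
clock: 1.85
eef_pos: [631.3, -24.7, 404.7]
tcp_rot: [-3.141, -0.001, 0.136]
contact_force: [0.7, -0.3, -0.1]
opening: 0.6
```

Call:
carry_out([
  [[60, 0, 0, 0, 0], [60, 0, 0, 0, 0]],
])

```text
clock: 2.05
eef_pos: [631.4, -24.1, 404.2]
tcp_rot: [-3.141, 0.0, 0.137]
contact_force: [-0.8, -0.4, 0.7]
opening: 0.599
```

```bash
python3 -c "
from h import *
goal(630,-27,404,0.134)
s=r.sense();f=grab_frame('wrist');im=f['image'][:,:,::-1].copy();cv2.imwrite('pics/w1.png',im)
c=cam(f,s)
print(proj(c,[[630,-27,127.5],[563,-36.5,96]]).round(0))
"
```

```text
clock 2.05 pos [631.4 -24.1 404.2] rpy [-3.1411e+00  2.0000e-04  1.3720e-01] open 0.599 F [-0.8 -0.4  0.7]
shift m [-0.0017  0.0027  0.0002] dist 3.2 spin 0.18
[[321. 248.]
 [321. 321.]]
```

View pics/w1.png

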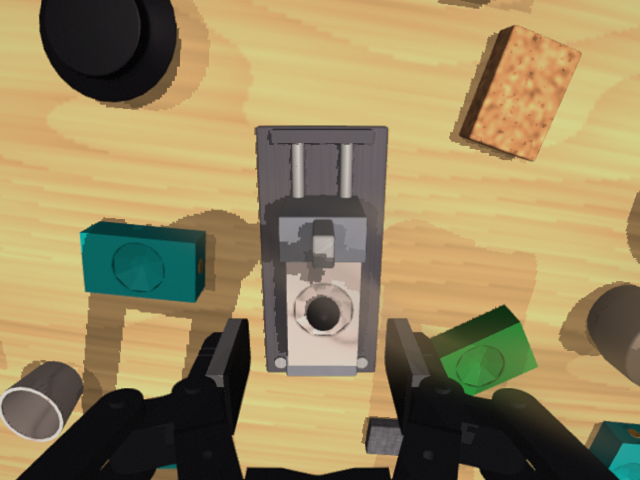

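The wrist view shows the tab top at about (323,243), the ball at (323,313), and the plate corners at about (257,127), (388,126), (265,372) and (375,374). I'll enlarge it to measure better.

```bash
python3 -c "
import cv2
t=cv2.imread('pics/w1.png');cv2.imwrite('pics/w1z.png',cv2.resize(t[195:385,250:400],None,fx=3.1,fy=3.1,interpolation=cv2.INTER_CUBIC))
cv2.imwrite('pics/w1y.png',cv2.resize(t[110:270,240:400],None,fx=3.6,fy=3.6,interpolation=cv2.INTER_CUBIC))"
```

```text
(no output)
```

View pics/w1z.png

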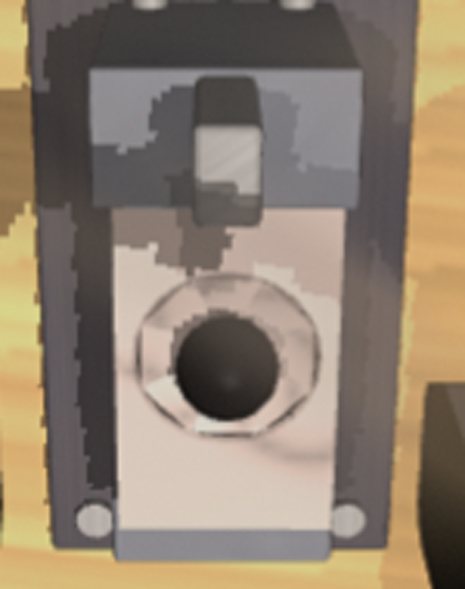

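View pics/w1y.png

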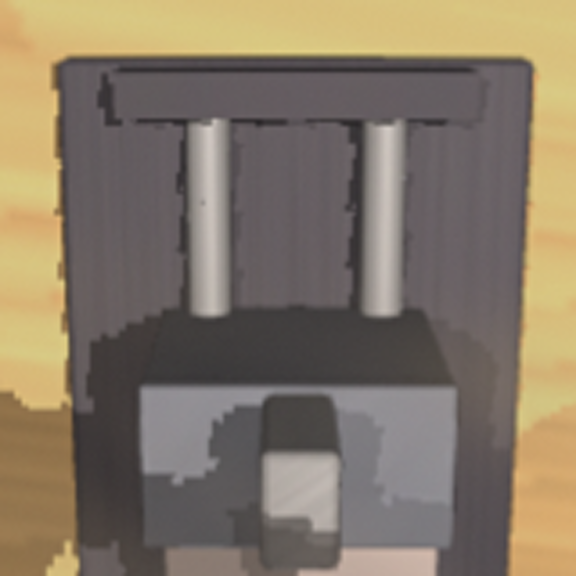

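```bash
python3 - <<'E'
from h import *
s=r.sense();c=cam(grab_frame('wrist'),s)
a=lambda p,k,o:(np.array(p,float)+.5)/k-.5+np.array(o)
z=lambda p:a(p,3.1,(250,195)); y=lambda p:a(p,3.6,(240,110))
def show(n,P):
    e=[np.linalg.norm(P[i]-P[(i+1)%len(P)]).round(1) for i in range(len(P))]
    print(n,P.mean(0).round(1),e,"yaw of axis",np.arctan2(*( (P[0]+P[1]-P[2]-P[3])[[1,0]])).round(4) if len(P)==4 else '')
show("tab",onz(c,z([(195,126),(262,126),(263,223),(193,223)]),127.5))
show("jawtop",onz(c,z([(90,70),(361,70),(357,207),(94,208)]),87.5))
J=onz(c,z([(90,70),(361,70),(357,207),(94,208)]),87.5)
D=onz(c,z([(118,529),(331,529),(345,208),(112,208)]),78);print("dish near edge",D[:2].round(1),np.linalg.norm(D[0]-D[1]), "far",D[2:].round(1))
h=onz(c,z([(228,356)]),78);print("hollow rim mid",h)
cnt=onz(c,z([(228,367)]),82.5);print("ball",cnt)
show("plate",onz(c,[*y([(58,60),(531,62)]),*z([(388,548),(53,548)])],12))
P=onz(c,[*y([(58,60),(531,62)]),*z([(388,548),(53,548)])],12)
d=(P[0]+P[1]-P[2]-P[3])/2;d/=np.linalg.norm(d);print("orig",(P[2]+P[3])/2+105*d,np.arctan2(d[1],d[0]))
E
```

```text
tab [627.6 -29.6 127.5] [np.float64(13.1), np.float64(20.5), np.float64(14.1), np.float64(20.5)] yaw of axis 0.1363
jawtop [621.9 -30.3  87.5] [np.float64(60.9), np.float64(33.0), np.float64(61.3), np.float64(33.2)] yaw of axis 0.1403
dish near edge [[507.6 -17.9  78. ]
 [515.3 -73.8  78. ]] 56.45610542378495 far [[605.7 -61.8  78. ]
 [598.1  -6.2  78. ]]
hollow rim mid [[562.46739009 -39.48463334  78.        ]]
ball [[561.75297123 -39.52812034  82.5       ]]
plate [576.8 -36.4  12. ] [np.float64(108.6), np.float64(238.3), np.float64(109.4), np.float64(238.7)] yaw of axis 0.1369
orig [562.70075778 -38.33002981  12.        ] 0.13694833111175359
```

The wrist measurements agree with the given sizes: tab top 20.5 x 13.6, dish width 56.5, plate 109 x 238. The tab is at (627.6,-29.6) and the dish centre at about (561.5,-39.3), with yaw 0.136. Next I'll descend on the tab.

```bash
python3 -c "
from h import *
goal(627.6,-29.6,278,0.136)"
```

```text
clock 2.15 pos [630.7 -25.5 404.5] rpy [-3.1413e+00  2.0000e-04  1.3520e-01] open 0.602 F [-0.7 -0.8  0.4]
shift m [-0.0036  0.0037  0.1265] dist 126.6 spin -0.04
```

Call:
carry_out([
  [[45, -0.0035, 0.003, 0.03, 0], [45, -0.0035, 0.003, 0.065, 0], [45, -0.0035, 0.003, 0.1, 0], [45, -0.0035, 0.003, 0.12, 0], [45, -0.0035, 0.003, 0.1265, 0], [45, -0.0035, 0.003, 0.1265, 0]],
])

```text
clock: 2.75
eef_pos: [627.0, -29.8, 277.6]
tcp_rot: [-3.141, 0.002, 0.134]
contact_force: [-0.1, -0.6, 0.6]
opening: 0.45
```

```bash
python3 -c "
from h import *
s=r.sense();f=grab_frame('wrist');im=f['image'][:,:,::-1].copy();cv2.imwrite('pics/w2.png',im)
goal(627.6,-29.6,278,0.136)
"
```

```text
clock 2.80 pos [627.6 -29.6 278.7] rpy [-3.1414e+00 -3.0000e-04  1.3420e-01] open 0.449 F [ 0.1 -0.1  0.9]
shift m [ 0.     -0.      0.0007] dist 0.7 spin -0.1
```

View pics/w2.png

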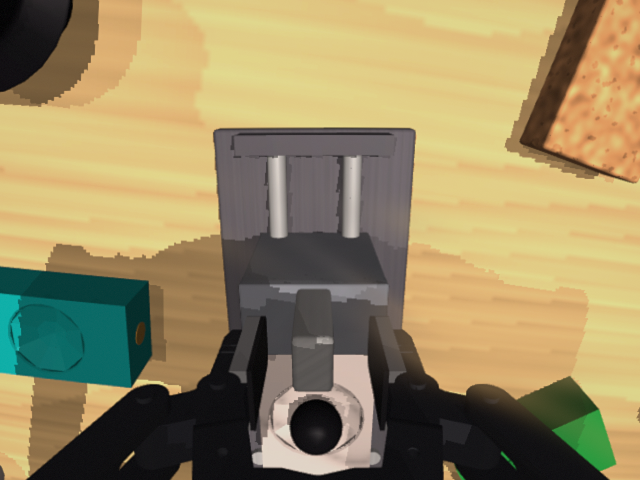

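The tab top spans (295–332, 340–390) and sits between the pads, about 5 px (2 mm) left of their middle. I'll shift by that amount and close.

Call:
carry_out([
  [[45, 0, -0.002, 0, 0], [30, 0, -0.002, 0, 0], [5, 0, -0.002, 0, 0], [5, 0, -0.002, 0, 0], [5, 0, -0.002, 0, 0], [5, 0, -0.002, 0, 0]],
], squeeze=40)

```text
clock: 3.4
eef_pos: [627.7, -27.8, 280.0]
tcp_rot: [3.141, -0.002, 0.135]
contact_force: [-1.5, -1.5, 7.3]
opening: 0.158
```

```bash
python3 -c "
from h import *
goal(627.6,-29.6,278,0.136)
"
```

```text
clock 3.40 pos [627.7 -27.8 280. ] rpy [ 3.1409e+00 -2.1000e-03  1.3460e-01] open 0.158 F [-1.5 -1.5  7.3]
shift m [-0.0004  0.0017  0.002 ] dist 2.7 spin -0.08
```

Pinched: 13.4 mm matches the 14 mm tab. Now I'll pull 44 mm along +x.

Call:
carry_out([
  [[5, 0.003, 0, 0, 0], [5, 0.008, 0, 0, 0], [5, 0.015, 0, 0, 0], [5, 0.023, 0, 0, 0], [5, 0.031, 0, 0, 0], [5, 0.038, 0, 0, 0], [5, 0.042, 0, 0, 0], [5, 0.044, 0, 0, 0]],
])

```text
clock: 4.2
eef_pos: [671.9, -21.8, 280.0]
tcp_rot: [3.141, -0.002, 0.135]
contact_force: [-3.3, -0.9, 2.1]
opening: 0.158
```

Call:
carry_out([
  [[5, 0.001, 0, 0, 0], [5, 0.001, 0, 0, 0], [5, 0.001, 0, 0, 0]],
])

```text
clock: 4.5
eef_pos: [673.0, -21.7, 280.0]
tcp_rot: [3.141, -0.003, 0.135]
contact_force: [0.3, -0.8, -1.1]
opening: 0.152
```

```bash
python3 -c "
from h import *
goal(627.6,-29.6,278,0.136)
f=grab_frame('top');t=f['image'][:,:,::-1]
cv2.imwrite('pics/t2.png',cv2.resize(t[150:310,240:430],None,fx=3.6,fy=3.6,interpolation=cv2.INTER_CUBIC))
f=grab_frame('scene');t=f['image'][:,:,::-1]
cv2.imwrite('pics/s2.png',cv2.resize(t[200:340,230:410],None,fx=4,fy=4,interpolation=cv2.INTER_CUBIC))
"
```

```text
clock 4.50 pos [673.  -21.7 280. ] rpy [ 3.1409 -0.0033  0.1346] open 0.152 F [ 0.3 -0.8 -1.1]
shift m [-0.0461  0.0018  0.0019] dist 46.2 spin -0.08
```

View pics/t2.png

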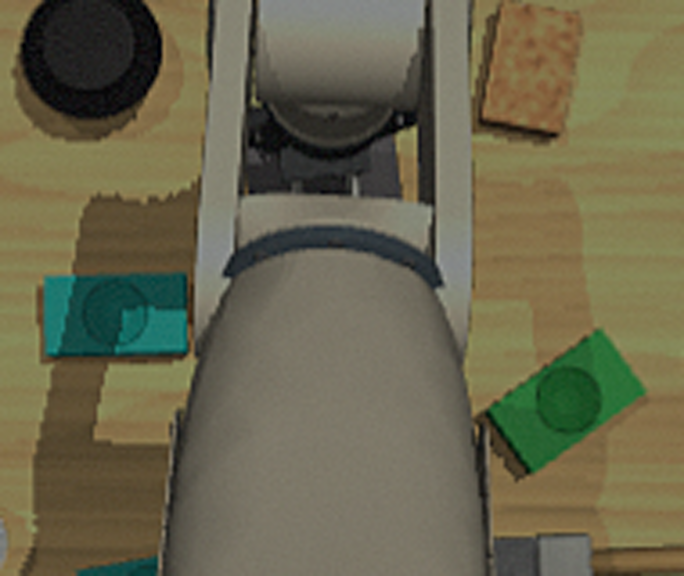

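View pics/s2.png

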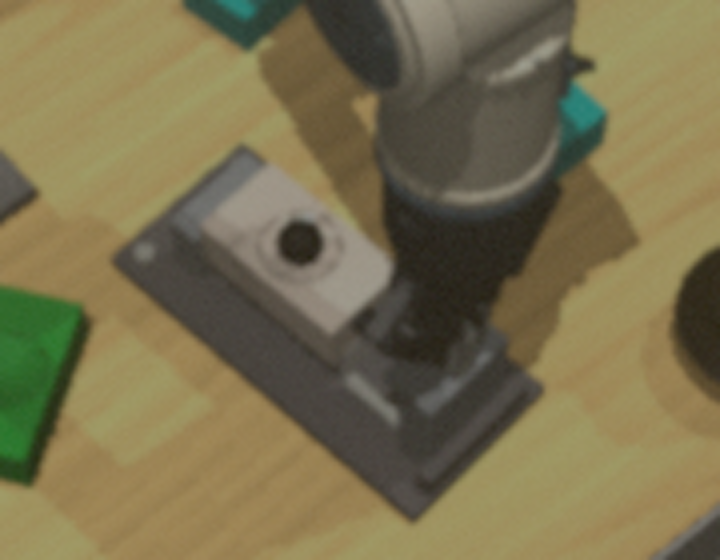

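The jaw moved about 45 mm; the scene crop shows the dish and ball still centred at (300,243). Now I'll release the tab and rise.

Call:
carry_out([
  [[40, 0, 0, 0, 0], [50, 0, 0, 0, 0], [60, 0, 0, 0, 0], [100, 0, 0, -0.03, 0], [100, -0.02, 0, -0.075, 0], [100, -0.06, 0, -0.1, 0], [100, -0.095, 0, -0.1, 0], [100, -0.105, 0, -0.1, 0]],
])

```text
clock: 5.4
eef_pos: [565.9, -36.0, 380.7]
tcp_rot: [3.141, -0.003, 0.134]
contact_force: [-0.9, 0.1, -0.4]
opening: 1.001
```

Call:
carry_out([
  [[100, 0, 0, 0, 0], [100, 0, 0, 0, 0], [100, 0, 0, 0, 0]],
])

```text
clock: 5.7
eef_pos: [567.0, -35.9, 380.4]
tcp_rot: [3.141, -0.004, 0.134]
contact_force: [0.6, -0.0, 0.3]
opening: 1.004
```

```bash
python3 -c "
from h import *
goal(561.5,-39.3,380,0.136)
s=r.sense();f=grab_frame('wrist');im=f['image'][:,:,::-1].copy();cv2.imwrite('pics/w3.png',im)
cv2.imwrite('pics/w3z.png',cv2.resize(im[200:440,220:420],None,fx=2.5,fy=2.5,interpolation=cv2.INTER_CUBIC))
goal(561.5,-39.3,380,0.136)
"
```

```text
clock 5.70 pos [567.  -35.9 380.4] rpy [ 3.1409 -0.0035  0.1344] open 1.004 F [ 0.6 -0.   0.3]
shift m [-0.0059  0.0027  0.0004] dist 6.5 spin -0.09
clock 5.75 pos [566.9 -35.8 380.3] rpy [ 3.1409 -0.0032  0.1345] open 1.000 F [ 0.6 -0.7  0.1]
shift m [-0.0058  0.0027  0.0003] dist 6.4 spin -0.09
```

View pics/w3.png

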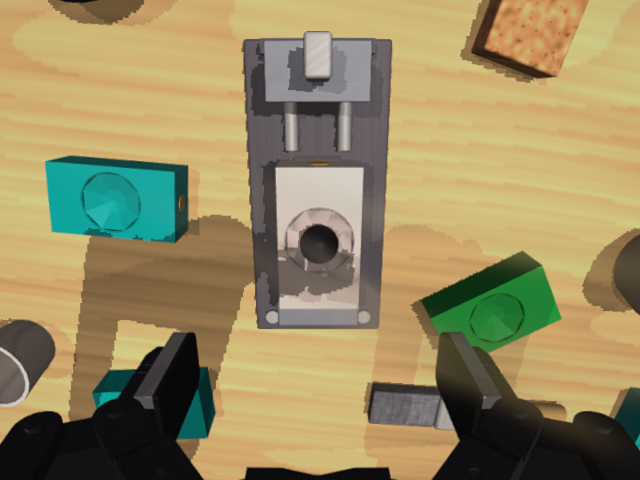

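View pics/w3z.png

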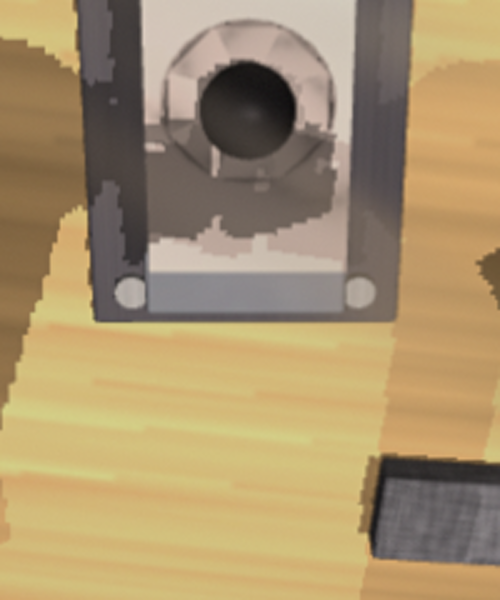

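The jaw is well open (tab at (318,55)) and the dish is free, with its top corners at about (275,167), (364,167), (358,309) and (279,309), and the ball at (319,244). I'll measure the dish's position again.

```bash
python3 - <<'E'
from h import *
s=r.sense();c=cam(grab_frame('wrist'),s);im=cv2.imread('pics/w3.png')
cv2.imwrite('pics/w3d.png',cv2.resize(im[155:320,260:380],None,fx=3.6,fy=3.6,interpolation=cv2.INTER_CUBIC))
P=onz(c,[(275.3,167),(364,167),(358.5,309),(279,309)],78)
print(P.round(1),P.mean(0),[np.linalg.norm(P[i]-P[(i+1)%4]).round(1) for i in range(4)])
a=(P[0]+P[1]-P[2]-P[3]);print("yaw",np.arctan2(a[1],a[0]))
print("tab",onz(c,[(317.5,47)],127.5))
Rt=Rm(s["tcp_rot"]);print("in tool",((P.mean(0)-s["eef_pos"])@Rt).round(1))
E
```

```text
[[608.   -4.1  78. ]
 [615.6 -60.1  78. ]
 [515.7 -73.3  78. ]
 [508.1 -17.   78. ]] [561.86495167 -38.64809244  78.        ] [np.float64(56.6), np.float64(100.8), np.float64(56.8), np.float64(100.8)]
yaw 0.13023306991229164
tab [[676.3547058  -21.88942013 127.5       ]]
in tool [ -6.4   1.9 302.3]
```

View pics/w3d.png

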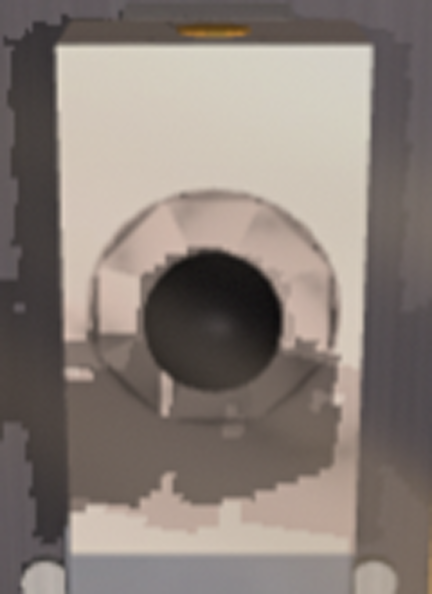

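The dish measures 100.8 x 56.7 mm (100 x 56 expected), and its centre is 6.4 mm back and 1.9 mm along tool y. Next I'll descend around it, so that the gripper body stays about 13 mm above the ball.

Call:
carry_out([
  [[92, -0.003, 0.001, 0.02, 0], [92, -0.006, 0.002, 0.05, 0], [92, -0.006, 0.002, 0.085, 0], [92, -0.006, 0.002, 0.11, 0], [92, -0.006, 0.002, 0.125, 0], [92, -0.006, 0.002, 0.13, 0], [92, -0.006, 0.002, 0.13, 0]],
])

```text
clock: 6.5
eef_pos: [561.7, -38.6, 249.4]
tcp_rot: [3.141, -0.001, 0.135]
contact_force: [-0.7, 0.0, -0.4]
opening: 0.924
```

```bash
python3 -c "
from h import *
goal(561.5,-38.4,210,0.136)
s=r.sense();f=grab_frame('wrist');im=f['image'][:,:,::-1].copy();cv2.imwrite('pics/w4.png',im)
"
```

```text
clock 6.50 pos [561.7 -38.6 249.4] rpy [ 3.1413e+00 -1.4000e-03  1.3460e-01] open 0.924 F [-0.7  0.  -0.4]
shift m [-0.0003 -0.0002  0.0394] dist 39.4 spin -0.08
```

View pics/w4.png

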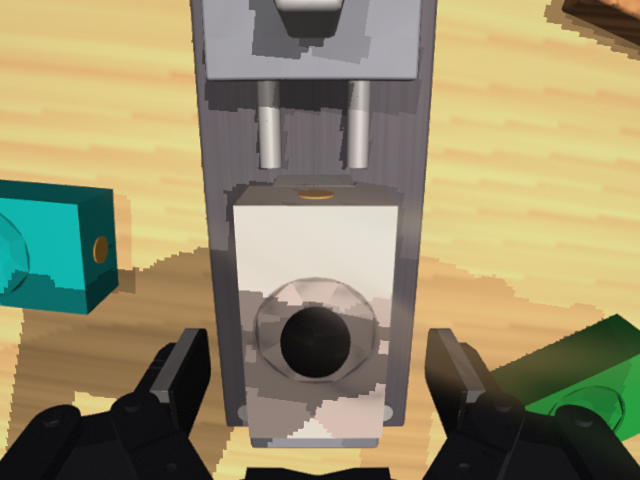

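The dish is centred between the pads: pad inner edges at 208 and 427, dish mid about 316. I'll check the along-axis position of the dish and ball once more, then go down.

```bash
python3 -c "
from h import *
s=r.sense();c=cam(grab_frame('wrist'),s);Rt=Rm(s['tcp_rot'])
P=onz(c,[(233.5,206),(397.5,206),(382,439),(249.5,439)],78)
print(((P-s['eef_pos'])@Rt).round(1),((P.mean(0)-s['eef_pos'])@Rt).round(1),P.mean(0))
print(((onz(c,[(316,342)],82.5)-s['eef_pos'])@Rt).round(1))
"
```

```text
[[ 49.9 -28.2 172.4]
 [ 49.9  28.2 172.4]
 [-51.9  28.3 172.2]
 [-51.9 -28.4 172.1]] [ -1.   -0.  172.3] [561.51160501 -38.79247688  78.        ]
[[-9.000e-01  1.000e-01  1.678e+02]]
```

Call:
carry_out([
  [[88, 0, -0.0005, 0.006, 0], [88, 0, -0.0005, 0.016, 0], [88, 0, -0.0005, 0.027, 0], [88, 0, -0.0005, 0.035, 0], [85, 0, -0.0005, 0.039, 0], [80, 0, -0.0005, 0.039, 0], [76, 0, -0.0005, 0.039, 0]],
])

```text
clock: 7.3
eef_pos: [562.3, -38.2, 211.7]
tcp_rot: [3.141, -0.004, 0.135]
contact_force: [0.3, -0.5, 0.1]
opening: 0.756
```

Call:
carry_out([
  [[74, 0, 0, 0, 0], [72, 0, 0, 0, 0], [71, 0, 0, 0, 0], [70, 0, 0, 0, 0], [69, 0, 0, 0, 0], [68, 0, 0, 0, 0], [67, 0, 0, 0, 0], [66, 0, 0, 0, 0]],
], squeeze=50)

```text
clock: 8.1
eef_pos: [562.3, -38.0, 211.8]
tcp_rot: [3.141, -0.004, 0.134]
contact_force: [-0.8, 2.8, 2.0]
opening: 0.661
```

Call:
carry_out([
  [[65, 0, 0, 0, 0], [64, 0, 0, 0, 0], [62, 0, 0, 0, 0], [59, 0, 0, 0, 0], [55, 0, 0, 0, 0], [50, 0, 0, 0, 0], [50, 0, 0, 0, 0], [50, 0, 0, 0, 0]],
])

```text
clock: 8.9
eef_pos: [562.3, -38.0, 212.0]
tcp_rot: [3.141, -0.004, 0.134]
contact_force: [-1.4, 1.5, 5.7]
opening: 0.648
```

```bash
python3 -c "
from h import *
goal(561.5,-38.4,210,0.136)
s=r.sense();f=grab_frame('wrist');im=f['image'][:,:,::-1].copy();cv2.imwrite('pics/w5.png',im)
"
```

```text
clock 8.90 pos [562.3 -38.  212. ] rpy [ 3.1412 -0.0037  0.1343] open 0.648 F [-1.4  1.5  5.7]
shift m [-0.0008  0.0003  0.002 ] dist 2.2 spin -0.1
```

View pics/w5.png

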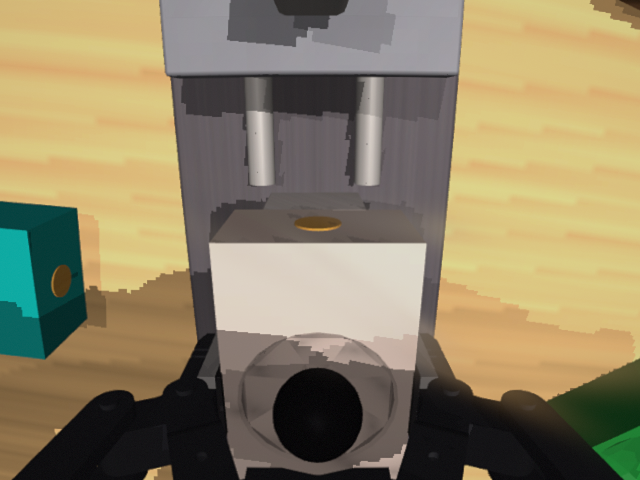

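Gripped at 55 mm with the ball centred at (317,415). I'll draw it 5 mm to +x, then lift gently.

Call:
carry_out([
  [[50, 0.001, 0, 0, 0], [50, 0.002, 0, 0, 0], [50, 0.0035, 0, 0, 0], [50, 0.005, 0, 0, 0], [50, 0.006, 0, 0, 0], [50, 0.006, 0, -0.0005, 0], [50, 0.006, 0, -0.001, 0], [50, 0.006, 0, -0.002, 0]],
])

```text
clock: 9.75
eef_pos: [568.0, -37.2, 213.4]
tcp_rot: [3.141, -0.003, 0.134]
contact_force: [0.5, -0.6, -5.4]
opening: 0.648
```

Call:
carry_out([
  [[50, 0, 0, -0.001, 0], [50, 0, 0, -0.003, 0], [50, 0, 0, -0.006, 0], [50, 0, 0, -0.01, 0], [50, 0, 0, -0.014, 0], [50, 0, 0, -0.017, 0], [50, 0, 0, -0.019, 0], [50, 0, 0, -0.02, 0]],
])

```text
clock: 10.55
eef_pos: [568.0, -37.2, 233.8]
tcp_rot: [3.141, -0.003, 0.134]
contact_force: [0.6, 0.2, -5.6]
opening: 0.648
```

```bash
python3 -c "
from h import *
goal(561.5,-38.4,210,0.136)
s=r.sense();f=grab_frame('wrist');im=f['image'][:,:,::-1].copy();cv2.imwrite('pics/w6.png',im)
f=grab_frame('scene');t=f['image'][:,:,::-1]
cv2.imwrite('pics/s6.png',cv2.resize(t[200:340,230:410],None,fx=4,fy=4,interpolation=cv2.INTER_CUBIC))
"
```

```text
clock 10.55 pos [568.  -37.2 233.8] rpy [ 3.1412 -0.0033  0.1343] open 0.648 F [ 0.6  0.2 -5.6]
shift m [-0.0067  0.0003  0.0237] dist 24.7 spin -0.1
```

View pics/w6.png

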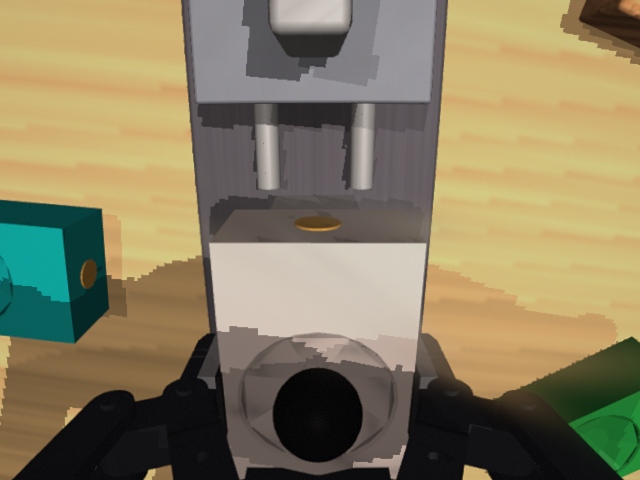

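View pics/s6.png

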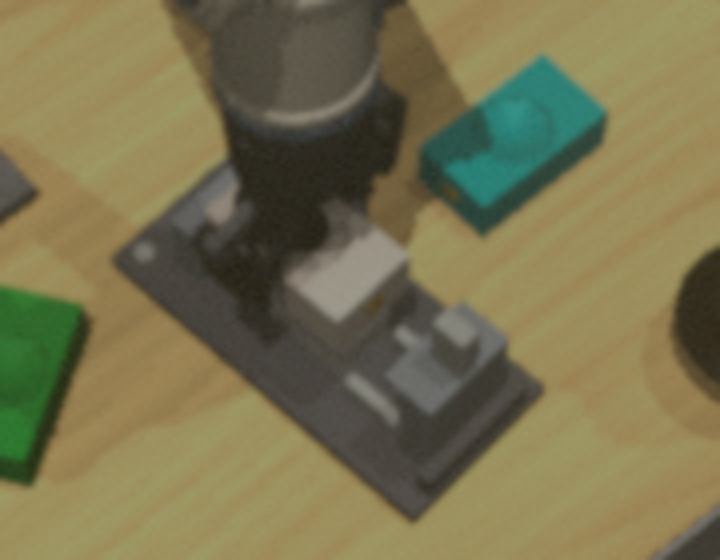

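The lift is clean: load 5.6 N, ball unmoved at (317,415), dish still in the same place in the grip. Next I'll carry it in small smooth legs.

Call:
carry_out([
  [[50, 0, -0.001, -0.001, -0.5], [50, 0, -0.004, -0.004, -1.5], [50, 0, -0.009, -0.009, -3.5], [50, 0, -0.015, -0.015, -6], [50, 0, -0.021, -0.02, -8.5], [50, 0, -0.026, -0.023, -10.5], [50, 0, -0.029, -0.025, -11.5], [50, 0, -0.03, -0.025, -12]],
])

```text
clock: 11.45
eef_pos: [563.8, -7.1, 258.9]
tcp_rot: [3.14, -0.003, 0.345]
contact_force: [-0.9, 0.1, -5.3]
opening: 0.654
```

```bash
python3 -c "
from h import *
goal(521,215,258,1.705)
f=grab_frame('wrist');im=f['image'][:,:,::-1].copy();cv2.imwrite('pics/w7.png',im)
"
```

```text
clock 11.45 pos [563.8  -7.1 258.9] rpy [ 3.1405 -0.0033  0.3451] open 0.654 F [-0.9  0.1 -5.3]
shift m [ 0.0348 -0.2235  0.0007] dist 226.2 spin -77.91
```

View pics/w7.png

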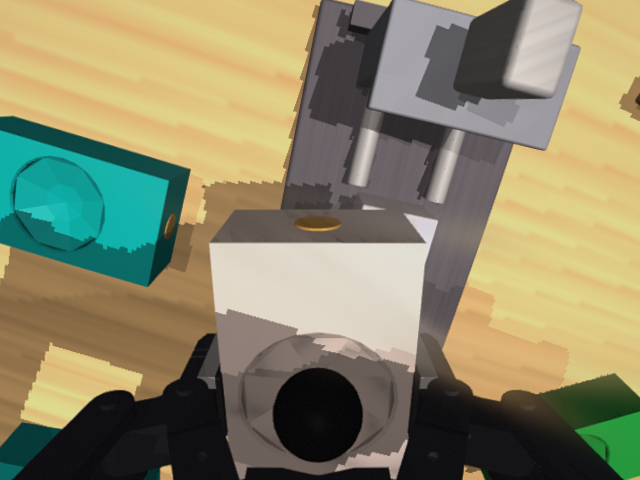

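The ball is steady at (317,415). Next leg.

Call:
carry_out([
  [[50, 0, -0.002, 0, -0.7], [50, 0.001, -0.007, 0, -2.5], [50, 0.003, -0.016, 0, -6], [50, 0.0045, -0.028, 0, -10], [50, 0.006, -0.04, 0, -14], [50, 0.0075, -0.049, 0, -17.5], [50, 0.0085, -0.054, 0, -19.3], [50, 0.009, -0.056, 0, -20]],
])

```text
clock: 12.3
eef_pos: [553.2, 49.1, 258.5]
tcp_rot: [3.14, -0.002, 0.696]
contact_force: [0.4, -0.5, -4.7]
opening: 0.652
```

```bash
python3 -c "
from h import *
goal(521,215,258,1.705)
"
```

```text
clock 12.30 pos [553.2  49.1 258.5] rpy [ 3.1397e+00 -2.4000e-03  6.9580e-01] open 0.652 F [ 0.4 -0.5 -4.7]
shift m [ 0.0816 -0.148   0.0004] dist 169.0 spin -57.82
```

Call:
carry_out([
  [[50, 0.001, -0.002, 0, -0.7], [50, 0.0035, -0.006, 0, -2.5], [50, 0.008, -0.0145, 0, -6], [50, 0.0135, -0.0245, 0, -10], [50, 0.019, -0.0345, 0, -14], [50, 0.0235, -0.043, 0, -17.5], [50, 0.026, -0.047, 0, -19.3], [50, 0.027, -0.049, 0, -20]],
])

```text
clock: 13.1
eef_pos: [542.5, 104.3, 258.5]
tcp_rot: [3.139, -0.002, 1.046]
contact_force: [-0.2, -0.5, -5.4]
opening: 0.647
```

```bash
python3 -c "
from h import *
goal(521,215,258,1.705)
f=grab_frame('wrist');im=f['image'][:,:,::-1].copy();cv2.imwrite('pics/w8.png',im)
"
```

```text
clock 13.10 pos [542.5 104.3 258.5] rpy [ 3.1389e+00 -1.7000e-03  1.0461e+00] open 0.647 F [-0.2 -0.5 -5.4]
shift m [ 0.085  -0.0741  0.0004] dist 112.8 spin -37.75
```

View pics/w8.png

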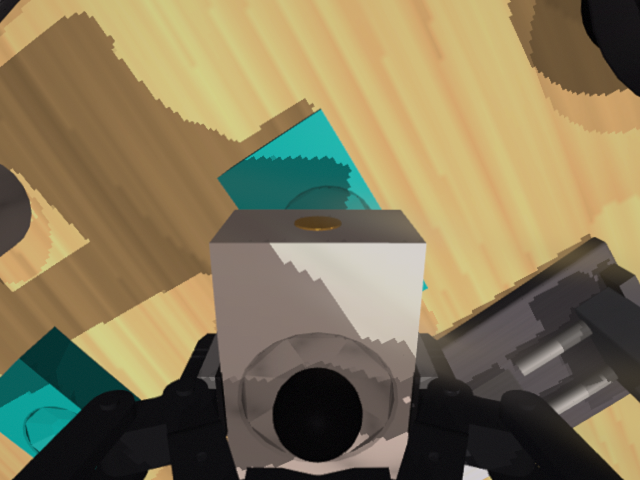

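The ball is still centred. Third leg.

Call:
carry_out([
  [[50, 0.0015, -0.0015, 0, -0.7], [50, 0.0055, -0.005, 0, -2.5], [50, 0.013, -0.011, 0, -6], [50, 0.0215, -0.019, 0, -10], [50, 0.03, -0.026, 0, -14], [50, 0.0375, -0.0325, 0, -17.5], [50, 0.0415, -0.036, 0, -19.3], [50, 0.043, -0.037, 0, -20]],
])

```text
clock: 13.95
eef_pos: [531.9, 160.5, 258.4]
tcp_rot: [3.139, -0.001, 1.396]
contact_force: [0.8, 0.3, -6.3]
opening: 0.649
```

```bash
python3 -c "
from h import *
goal(521,215,258,1.705)
"
```

```text
clock 13.95 pos [531.9 160.5 258.4] rpy [ 3.1387e+00 -7.0000e-04  1.3964e+00] open 0.649 F [ 0.8  0.3 -6.3]
shift m [ 0.0518 -0.0202  0.0004] dist 55.6 spin -17.68
```

Call:
carry_out([
  [[50, 0.0015, -0.0005, 0, -0.5], [50, 0.0065, -0.002, 0, -2], [50, 0.0155, -0.006, 0, -5], [50, 0.026, -0.0105, 0, -9], [50, 0.0365, -0.0145, 0, -12.5], [50, 0.045, -0.0175, 0, -15.5], [50, 0.05, -0.0195, 0, -17], [50, 0.052, -0.02, 0, -17.7]],
])

```text
clock: 14.75
eef_pos: [521.2, 215.5, 258.4]
tcp_rot: [3.139, 0.0, 1.706]
contact_force: [1.3, -0.3, -5.2]
opening: 0.647
```

Call:
carry_out([
  [[50, 0, 0, 0, 0], [50, 0, 0, 0, 0], [50, 0, 0, 0, 0]],
])

```text
clock: 15.05
eef_pos: [521.2, 215.2, 258.4]
tcp_rot: [3.139, 0.0, 1.706]
contact_force: [-0.5, 0.4, -5.1]
opening: 0.644
```

```bash
python3 -c "
from h import *
goal(521,215,258,1.705)
for n in ('wrist','top','scene'):
    f=grab_frame(n);im=f['image'][:,:,::-1].copy();cv2.imwrite('pics/%s9.png'%n,im)
    if n=='top': cv2.imwrite('pics/top9z.png',cv2.resize(im[180:320,150:320],None,fx=4,fy=4,interpolation=cv2.INTER_CUBIC))
    if n=='scene': cv2.imwrite('pics/scene9z.png',cv2.resize(im[90:330,240:480],None,fx=2.5,fy=2.5,interpolation=cv2.INTER_CUBIC))
"
```

```text
clock 15.05 pos [521.2 215.2 258.4] rpy [3.1387e+00 3.0000e-04 1.7055e+00] open 0.644 F [-0.5  0.4 -5.1]
shift m [-0.0002 -0.0002  0.0004] dist 0.5 spin 0.03
```

View pics/wrist9.png

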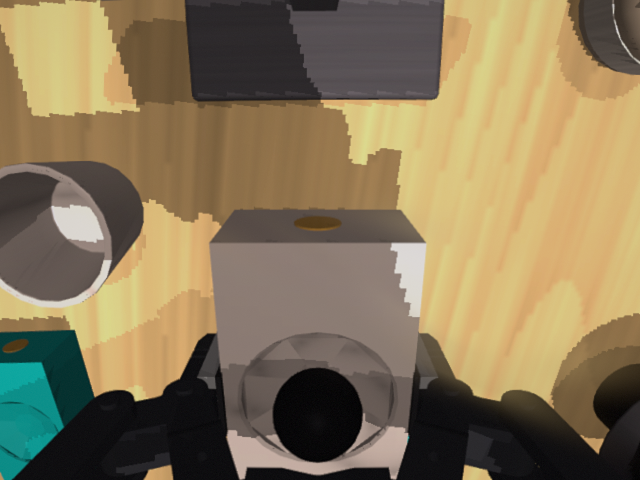

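View pics/top9z.png

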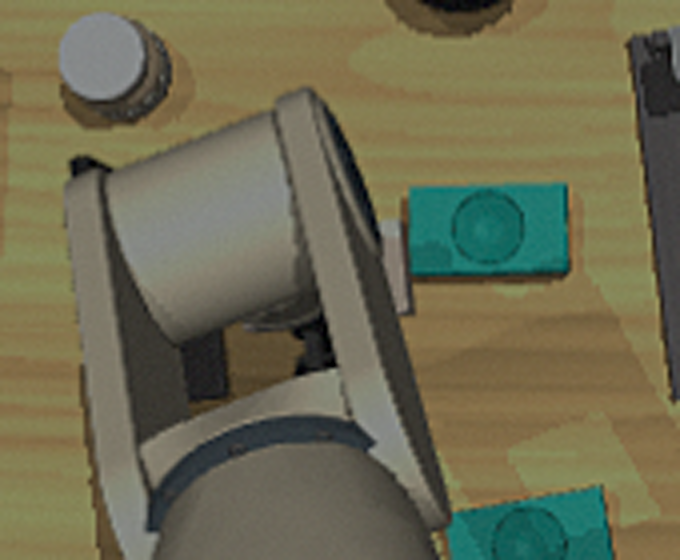

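View pics/scene9z.png

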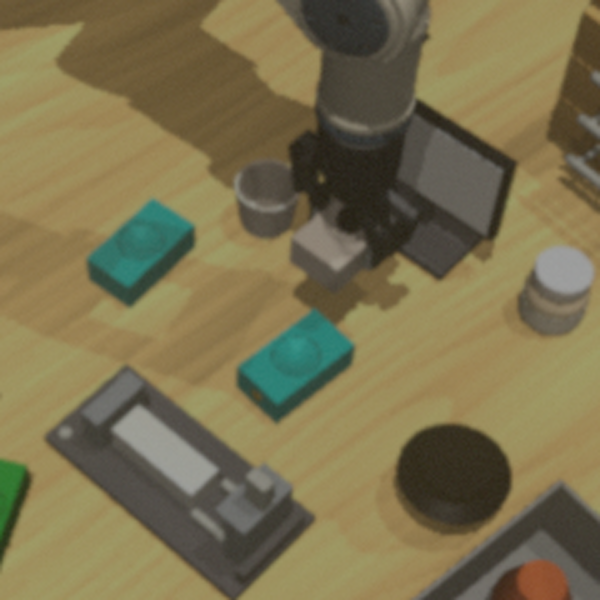

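The wrist view shows the dish end (210–426, 242) parallel to the panel foot's near edge (192–438, 99), with the ball centred. I'll check it with rays.

```bash
python3 -c "
from h import *
s=r.sense();f=grab_frame('wrist');c=cam(f,s);Rt=Rm(s['tcp_rot'])
F=onz(c,[(192,99),(438,98)],14);E=onz(c,[(210,242),(426,242)],258.4-212+78)
print(F.round(1),np.linalg.norm(F[0]-F[1]),E.round(1),np.linalg.norm(E[0]-E[1]))
n=F[0]-F[1];n/=np.linalg.norm(n);yaw=np.arctan2(-n[1],-n[0]);print('foot yaw',yaw,'dish end yaw',np.arctan2(*(E[1]-E[0])[[1,0]]))
ax=np.array([-n[0],-n[1]]);
nrm=np.array([-np.sin(yaw),np.cos(yaw)]);print(nrm)
mid=F.mean(0)[:2]+45*nrm*np.sign(nrm[1]);print('panel mid',mid)
d=E.mean(0)[:2]-mid;print('along x',d@[np.cos(yaw),np.sin(yaw)],'along y',d@nrm)
b=onz(c,[(317,415)],258.4-212+82.5);print('ball in tool',((b-s['eef_pos'])@Rt).round(1))
"
```

```text
[[449.7 292.1  14. ]
 [567.2 308.5  14. ]] 118.61953613785765 [[486.6 260.8 124.4]
 [542.  268.3 124.4]] 55.87091512992904
foot yaw 0.13900472928027033 dish end yaw 0.1343995652887711
[-0.13855751  0.99035439]
panel mid [502.24512429 344.89506393]
along x 0.8392407260080275 along y -81.2144730388485
ball in tool [[ -1.7  -0.8 129.5]]
```

Every check is well inside tolerance, so I'll hand in.

```bash
python3 -c "
from rig import r,workorder
print(workorder.sign_off()); s=r.sense(); print(s['clock'],s['eef_pos'],s['contact_force'],s['opening'])"
```

```text
the job is handed in; nothing more can be done
None
the job is handed in; nothing more can be done
```

I pinched the jaw tab and slid the jaw about 45 mm open. Then I gripped the dish across its sides, drew it 6 mm to +x, lifted it, and carried it in smooth legs with a quarter turn to the panel. I handed it in still held in the air, at about 15 s on the robot clock.

Last checks before hand-in:
- **Position:** the dish end was about 81 mm from the panel's mid-plane, so about 73 mm from the lit face. It was about 1 mm off sideways and about 105 mm high; the height is worked out from the arm's pose.
- **Angle:** it was within about 0.005 rad of square to the panel and within about 0.003 rad of level.
- **Ball:** it stayed centred in the hollow in every wrist picture, always at pixel (317,415).
- **Grip:** the opening was steady at 55 mm, with the wrist carrying about 5 N.
- **Surroundings:** the final scene picture shows the jaw open and nothing in view disturbed. The vase, bowl, brush and sanding block were outside the last pictures, but the arm passed well above them.

The scene and top cameras disagreed by about 3 mm in y. I averaged them for the panel, and the final wrist view gave the same panel position to within 3 mm. No check failed.

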